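# Draw the test bar out from under the returns-hatch flap and sort it

## Task

A steel test bar lies in the blue returns hatch behind the hanging flap: push the flap up, reach in and draw the bar out onto the worktop in front, letting the flap fall shut again. Then sort the bar into the tray that holds the round specimens (not the one with the pens), flat on the tray's floor beside them, and leave the other things on the worktop where they are.

Things in the scene. Friction and masses are not known exactly. Their poses are not given: they have to be found in the camera images.
- hatch: Returns hatch: blue hood fixed to the worktop, 240 mm wide, 205 deep, 270 high, its front an open mouth with a hanging flap. Origin: on the worktop under the middle of the mouth; own x points into the hood, y left along the mouth, z up. Walls 5 mm, inside 230 mm wide; floor: a 3 mm base plate, flush with the mouth; roof underside 265 mm up.
- flap (a joint): Hinge of the smoked clear flap in the mouth; pin along hatch y, 255 mm up, at the mouth plane. 0 = hanging shut (stop). It grows as the lower edge swings INTO the hood and up (limit 1.1 rad); it cannot swing out. 0.12 kg, no spring: let go, it falls shut. Fingers leaning back 25 to 45 degrees, going in and down, push it up, and it then rests on the hand.
- flap_edge (a point): Middle of the flap's lower edge (aluminium strip 222 mm wide, 4 mm thick), 205 mm below the pin; when shut it hangs 50 mm above the worktop, leaving that gap below it.
- test_bar_center (a point): Centre (half-way up) of the bare steel test bar, a flat dog-bone: 140 mm long (own y), 14 mm high (own z, up), waist 14 mm wide over the middle 72 mm, ends 22 mm wide (own x), 0.17 to 0.34 kg. It starts flat on the hood's base plate, long side along the mouth, centre 24 to 34 mm behind the mouth plane and 10 mm above the worktop, under the flap's edge. It slides, does not roll, when raked from behind. Grip it from above across the waist.
- office_tray: Grey open tray fixed to the worktop with a white and red marker and a red pen fixed in it at its far side (along y). Not for the bar. Size and origin as specimen_tray. A tall white machine (about 0.4 m) stands on the worktop between the trays and the hatch, its foot from about x = 0.48, y = -0.22 to -0.03: carry round it on the robot's side.
- specimen_tray: Grey open tray fixed to the worktop with a red and a green round specimen (30 mm across, up to 24 mm above the worktop) fixed in it. 175 mm in own x (away from the robot), 185 in own y, 24 high, walls and floor 4 mm. Origin: under its centre. The specimens stand at its far side, beyond x = +50 mm; the rest of the floor is free.
- mouse: black computer mouse, 112x62x40 mm, on the left
- puck: black round specimen puck, diameter 30 mm, 16 mm high, in front of the hood on the right

How it is judged:
On the way, in this order (a step that is already met when the one before it is completed fails the run):
1. the flap is pushed up into the hood (more than 0.25 rad) with the bar still inside (value of joint flap above 0.25 rad and x of test_bar_center in the frame of hatch above 0 m), for 0.1 s.
2. the bar lies on the worktop in front of the hatch, its centre more than 30 mm outside the mouth plane and less than 30 mm up (x of test_bar_center in the frame of hatch below -0.03 m and height (world z) of test_bar_center below 0.03 m and horizontal distance between test_bar_center and hatch below 0.25 m), for 0.2 s.
At the end, for the whole second after the job is handed in: The bar lies flat on the floor of the tray with the round specimens, beside them (its centre 7 to 17 mm above the worktop, lying level within 0.12 rad, between 80 mm before and 45 mm beyond the tray's middle in x and within 60 mm of it in y), and the flap hangs shut (below 0.08 rad) (x of test_bar_center in the frame of specimen_tray between -0.08 and 0.045 m and y of test_bar_center in the frame of specimen_tray between -0.06 and 0.06 m and z of test_bar_center in the frame of specimen_tray between 0.007 and 0.017 m and angle between the z axis of test_bar_center and the z axis of specimen_tray, either way round below 0.12 rad and value of joint flap below 0.08 rad); the robot touches nothing.
It fails at once if one of the other loose things (mouse, black puck) is moved by more than 30 mm (distance of any of mouse, puck from where it was at the start of the episode above 0.03 m).
It fails at once if the bar is put in the pen tray (x of test_bar_center in the frame of office_tray between -0.08 and 0.08 m and y of test_bar_center in the frame of office_tray between -0.085 and 0.085 m and z of test_bar_center in the frame of office_tray below 0.04 m).
It also fails if it takes over 61 s, if anything falls off the work surface, if the arm or the gripper's body presses on something with over 40 N, if the wrist force passes 120 N, or if a joint passes its speed limit or range.

## Robot

A 6-joint arm with a two-finger parallel gripper is mounted at the origin on a cart in front of the work surface, level with it; the furniture and walls round the work are solid. World frame = base frame: x ahead of the robot, y to its left, z up, the work surface at z = 0. Lengths are in m, angles in rad, forces in N, time in s.
With the tool pointing down it reaches from about 0.325 to 0.775 m from the base axis. Payload 5.5 kg.
Tool frame: the origin (TCP) lies at the very end of the fingers, on their centre line; the grasp point (between the pads) lies behind it (robot.hold_point_z is the z of the grasp point in the tool frame, in m); z points along the fingers, y is the direction in which the jaws open and shut (so a half turn about z gives the same grasp; the last joint's range is limited). The gripper opens to 85 mm and grips with 20 to 120 N. Pads are 22 mm wide; open, the fingers measure 114 mm over their backs; the gripper's body (76 mm by 85 mm) begins 54 mm behind the grasp point. The pads swing forward as they close: fully open they stand 13 mm farther back than shut.
Start: joints at [-1.175, 0.091, 1.231, -0, 1.82, -0.057], TCP at [0.262, -0.54, 0.231] pointing down, gripper open.
Joint ranges: [-2.87, 2.87], [-0.86, 2.18], [0.17, 2.46], [-1.51, 4.65], [0.06, 2.69], [-2.65, 2.65]. Speed limits (rad/s): [2.57, 2.57, 3.01, 3.14, 3.14, 3.14].

## Interface

Orientations are given as a 3x3 rotation matrix whose columns are the frame's x, y, z axes.
In Python, from workcell import robot gives the robot as it stands.
- The arm moves only by the shell command python3 -m creep 'ROWS'. ROWS is JSON, one flat list of numbers, 5 for each row, row after row: the shift along the tool's x, y, z in mm, then the turn about the tool's z in degrees, then the opening in per cent of the stroke, from 0 (shut) to 100 (fully open). In form: [dx, dy, dz, roll, hand, dx, dy, dz, roll, hand, ...]. A call has 1 to 8 rows; each row is the pose to reach, as a shift and turn from the pose measured when the call began, along the tool's axes at that moment; what a row does not reach only later rows make up. A row lasts 1/10 s, in which the tool goes at most 50 mm and 8.59 degrees, less where a joint would pass 70% of its speed; a pose out of reach is approached as far as the arm can. A call with a gripper value outside its range is refused whole. The fingers move at their own pace and stop on an object; the grip force is fixed at half the most. Time passes only in rows, so rows that repeat a pose let the fingers close. It gives the time, the measured TCP pose, the force and the opening at its end, in the units of the state.
- robot.get_obs(): the state, without advancing time (a new reading comes with each control period).
- robot.capture(name): name is "scene" or "top" or "wrist"; returns a dict with "pixels" (420x560x3 uint8, red, green, blue), "K" (3x3 intrinsics, pixels), "dist" ([k1, k2, p1, p2, k3] as OpenCV has them; the pictures are not rectified), "R" (3x3) and "t" (3): a world point X has camera coordinates R X + t. Camera axes: x right, y down, z forward; pixel columns grow to the right and rows downward; lengths in m; the calibration is good to about 2 mm. A picture is of the moment at which its call begins. There is no depth.
- robot.close_job(): hands the job in, once; it reports no verdict.
Trained networks look in a picture, given as the dict that the camera call returned (one of the last four; its "shot" number tells which), for a name from the list of things; names that differ only in an ending like _2 or _b are one class to them, and where a whole thing is asked for, a point or a joint stands for the part that bears it (a point fixed in the world has none). Each returns a list of dicts, best first, with "p" (0 to 1); they miss things now and then, are a little off and sometimes report something else, mostly with a low value. They report only what shows in the picture. A call takes as long as a camera call.
- robot.look_for(query, picture): "box" ([left, top, right, bottom] in pixels, round what is visible of it).
- robot.pinpoint(query, picture): "position" ([column, row] in pixels: a listed point, or the origin of a listed thing).
The state is a dict: "time": time; "qpos": joint angles; "dq": joint speeds; "tau": joint torques, N m; "ee_pos": TCP position; "eef_rot": TCP orientation; "wrist_force": force on the tool from outside, world axes, zero at the start; "wrist_torque": the same for the moment, N m; "grip_width": finger opening in m.
Only numpy, scipy, OpenCV 4.12 (cv2) and the standard library are available. Lean on these libraries where they do the work, as an engineer would, in place of code of your own. Each camera call takes 0.05 s, during which the arm holds its last target.

## Working session

There is one attempt and no reset: what is moved stays moved. The work goes in short steps, Python scripts to look and compute and a shell command to move; the robot and the scene stay as the last step left them, time stands still between calls to the robot, and variables do not carry over. Pictures are saved under pics/ and viewed, and the job is handed in when it is done.

```bash
ls; mkdir -p pics; cat > h.py <<'E'
import numpy as np, cv2
from workcell import robot
def snap(n,f):
    p=robot.capture(n); cv2.imwrite(f'pics/{f}.png',p['pixels'][:,:,::-1]); return p
def ray(p,uv):
    q=cv2.undistortPoints(np.array([[uv]],float),np.array(p['K']),np.array(p['dist']))[0,0]
    R=np.array(p['R']);t=np.array(p['t']); c=-R.T@t; d=R.T@np.array([q[0],q[1],1]); return c,d/np.linalg.norm(d)
def onz(p,uv,z):
    c,d=ray(p,uv); return c+d*(z-c[2])/d[2]
def proj(p,X):
    r,_=cv2.projectPoints(np.array(X,float).reshape(-1,1,3),cv2.Rodrigues(np.array(p['R']))[0],np.array(p['t']),np.array(p['K']),np.array(p['dist'])); return r[:,0]
E
python3 - <<'E'
from h import *
np.set_printoptions(precision=4,suppress=True)
for n in ['scene','top']:
    p=snap(n,n+'0'); print(n,-np.array(p['R']).T@np.array(p['t']))
    zs={'hatch':0,'flap_edge':.05,'test_bar_center':.01,'office_tray':0,'specimen_tray':0,'mouse':.02,'puck':.008}
    for q in zs:
        for r in robot.pinpoint(q,p)[:2]: print(q,r['p'],np.round(r['position'],1),onz(p,r['position'],zs[q]))
print(robot.get_obs(),robot.hold_point_z)
E
```

```text
pics
scene [-0.2373  0.3081  1.2064]
hatch 0.72 [357.4 203.7] [ 0.528  -0.3785  0.    ]
flap_edge 0.7 [359.5 196.1] [ 0.5248 -0.3777  0.05  ]
test_bar_center 0.63 [358.5 201.7] [ 0.5283 -0.3822  0.01  ]
test_bar_center 0.52 [355.9 200.2] [ 0.5394 -0.3771  0.01  ]
office_tray 0.95 [185.2 280.8] [0.4961 0.3363 0.    ]
specimen_tray 0.97 [253.1 257.8] [ 0.479   0.0897 -0.    ]
mouse 0.64 [143.4 289. ] [0.5153 0.4717 0.02  ]
mouse 0.28 [253.8 260.8] [0.4549 0.0959 0.02  ]
top [ 0.15   -0.05    1.7748]
flap_edge 0.59 [364.1 218.6] [ 0.521  -0.3667  0.05  ]
office_tray 0.79 [190.1 218.9] [0.4889 0.3251 0.    ]
mouse 0.67 [150.6 202.4] [0.5431 0.4851 0.02  ]
mouse 0.56 [362.9 223.9] [ 0.5057 -0.3678  0.02  ]
puck 0.55 [402.6 247.2] [ 0.4236 -0.5278  0.008 ]
{'time': 0.8, 'qpos': array([-1.1747,  0.0911,  1.2307,  0.    ,  1.8198, -0.0567]), 'dq': array([ 0.0008,  0.0007,  0.0014, -0.0017,  0.0002,  0.0008]), 'tau': array([  0.0004, -45.8413, -41.8065,  -0.0003,   0.0006,   0.    ]), 'ee_pos': array([ 0.2625, -0.5395,  0.2313]), 'eef_rot': array([[ 0.8992,  0.4375,  0.    ],
       [ 0.4375, -0.8992,  0.    ],
       [ 0.    , -0.    , -1.    ]]), 'wrist_force': array([ 0.8397,  0.5636, -1.0503]), 'wrist_torque': array([-0.0022, -0.0134,  0.0261]), 'grip_width': 0.08532977316694458} -0.0187
```

View pics/scene0.png

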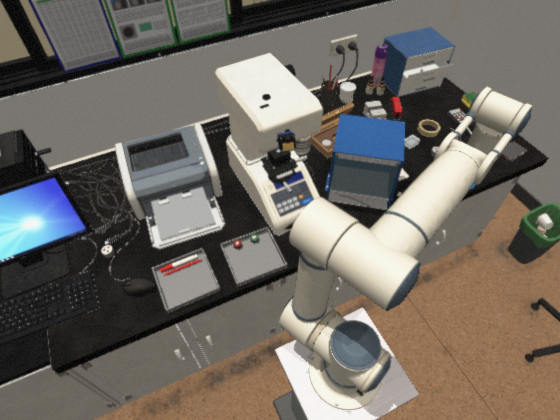

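View pics/top0.png

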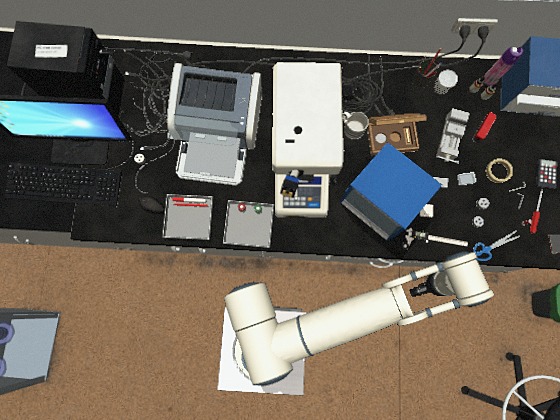

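```bash
python3 - <<'E'
from h import *
p=snap('wrist','wrist0')
for q in ['flap_edge','test_bar_center','hatch','puck']:
    for r in robot.pinpoint(q,p)[:2]: print(q,r['p'],r['position'])
print(-np.array(p['R']).T@p['t'],p['R'],p['K'])
E
```

```text
test_bar_center 0.17 [344.1, 29.3]
puck 0.59 [344.1, 29.4]
[ 0.33649577 -0.50306428  0.37608012] [[ 4.36586308e-01 -8.99662231e-01 -5.15274805e-04]
 [-8.52681998e-01 -4.13970360e-01  3.18687858e-01]
 [-2.86924737e-01 -1.38695390e-01 -9.47859580e-01]] [[331.09321475   0.         278.89944572]
 [  0.         331.09321475 211.87661494]
 [  0.           0.           1.        ]]
```

The top view shows the hood with its mouth facing the robot, around (365,215). The specimen tray, with the red and green discs, is at (248,222). The pen tray is at (188,217) and the mouse at about (150,203). I'll zoom in to fit the hatch pose.

```bash
python3 -m creep --help 2>&1 | head -20; python3 - <<'E'
import cv2
a=cv2.imread('pics/top0.png')[130:265,320:480]; b=cv2.imread('pics/scene0.png')[105:225,300:440]
cv2.imwrite('pics/topc.png',cv2.resize(a,None,fx=4.5,fy=4.4,interpolation=cv2.INTER_CUBIC))
cv2.imwrite('pics/scenec.png',cv2.resize(b,None,fx=5,fy=5,interpolation=cv2.INTER_CUBIC))
E
```

```text
invalid input: not JSON, or not a number
```

View pics/topc.png

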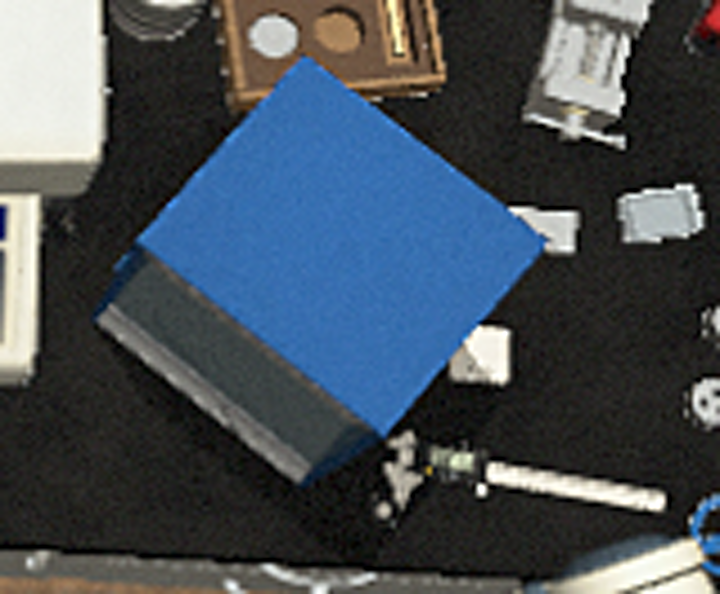

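View pics/scenec.png

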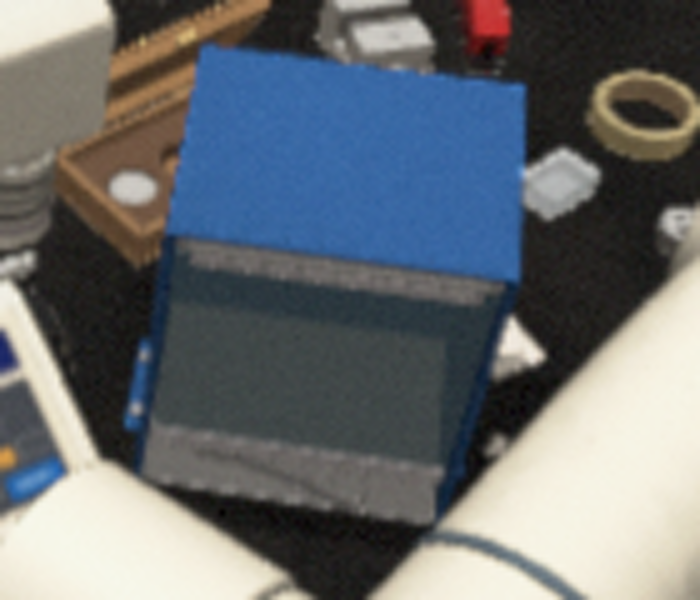

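View pics/wrist0.png

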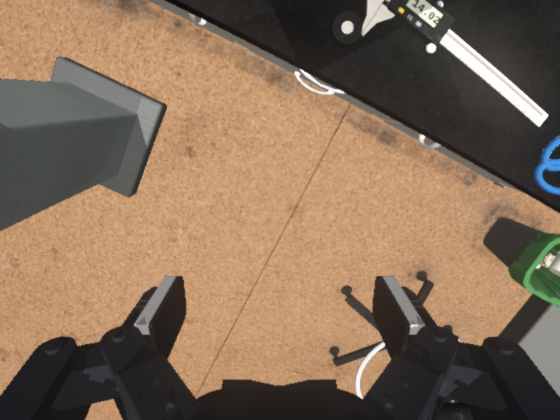

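```bash
python3 - <<'E'
from h import *
from scipy.optimize import least_squares
np.set_printoptions(precision=4,suppress=True)
T=robot.capture('top');S=robot.capture('scene')
h=.27;w=.12;d=.205
obj=np.array([[0,w,h],[0,-w,h],[d,-w,h],[d,w,h],[0,w,0],[0,-w,0]])
tt=np.array([[350.4,185.2],[404.9,229.3],[440.7,184.5],[387.8,143],[341.8,202.3],[387.8,240.2]])
ss=np.array([[333.6,152],[403.6,161.4],[405,122.4],[340.6,114.4],[328.6,200.6],[387,209.6]])
def W(p): 
    c,s=np.cos(p[2]),np.sin(p[2]); return obj@np.array([[c,s,0],[-s,c,0],[0,0,1]])+[p[0],p[1],0]
def f(p): X=W(p); return np.r_[(proj(T,X)-tt).ravel(),(proj(S,X)-ss).ravel()]
r=least_squares(f,[.52,-.37,-.6],loss='soft_l1'); print(r.x, np.round(f(r.x).reshape(2,-1,2),1))
W4=onz(T,[250,222],0);print(W4)
p=robot.capture('wrist');print('puck',onz(p,[348,27],.016),[ (q['p'],onz(p,q['position'],.008)) for q in robot.pinpoint('puck',p)])
for P,n in((T,'top'),(S,'scene')):
    for q in ['specimen_tray','office_tray','mouse']:
        print(n,q,[(b['p'],np.round(b['box'])) for b in robot.look_for(q,P)[:2]])
E
python3 -m creep '[0,0,0,-8,100,0,0,0,-8,100]'
```

```text
[ 0.5188 -0.3722 -0.6544] [[[ 0.1 -0.6]
  [ 0.8 -0.2]
  [ 1.5  0.5]
  [-0.7 -0.7]
  [-1.8  0.5]
  [-1.   0.8]]

 [[-0.3 -1. ]
  [ 0.9 -0.7]
  [ 0.3 -0.2]
  [-0.4 -0.4]
  [-1.6  0.6]
  [ 1.2  1. ]]]
[0.4905 0.083  0.    ]
puck [ 0.43   -0.5331  0.016 ] [(0.82, array([ 0.4283, -0.5325,  0.008 ]))]
top specimen_tray [(0.83, array([220., 201., 275., 248.]))]
top office_tray [(0.94, array([161., 194., 213., 240.]))]
top mouse [(0.87, array([139., 196., 166., 214.])), (0.4, array([221., 199., 274., 249.]))]
scene specimen_tray [(0.81, array([219., 229., 289., 286.]))]
scene office_tray [(0.6, array([154., 252., 220., 312.]))]
scene mouse [(0.86, array([126., 277., 154., 297.]))]
time: 1.75
ee_pos: [0.2625, -0.5395, 0.2313]
eef_rot: [[0.829, 0.56, -0.0], [0.56, -0.829, 0.0], [0.0, -0.0, -1.0]]
wrist_force: [-0.8, 0.0, 0.7]
grip_width: 0.0856
```

The corners in both views fit well: the hatch is at (0.519, -0.372) with yaw -37.5°, so the mouth faces the base. A move can't command tilt directly, so I'll test whether pushing past the reach limit leans the tool. I'll do that above the hood first.

```bash
python3 -m creep '[0,0,-60,-8,100,0,0,-120,-16,100,30,0,-170,-24,100,80,4,-170,-32,100,130,8,-170,-40,100,180,12,-170,-48,100,230,16,-170,-56,100,280,20,-170,-64,100]'; python3 -m creep '[0,0,0,0,100]'; python3 -c "
from h import *;o=robot.get_obs();print(o['qpos'],o['eef_rot'])"
```

```text
time: 2.55
ee_pos: [0.4943, -0.4055, 0.4015]
eef_rot: [[-0.141, 0.99, 0.0], [0.99, 0.141, -0.0], [-0.001, 0.0, -1.0]]
wrist_force: [0.1, -0.9, -0.4]
grip_width: 0.0852
time: 2.65
ee_pos: [0.4992, -0.4018, 0.3997]
eef_rot: [[-0.149, 0.989, -0.0], [0.989, 0.149, 0.002], [0.002, 0.0, -1.0]]
wrist_force: [-0.4, -0.5, 0.1]
grip_width: 0.0852
[-7.31723919e-01  3.36425011e-01  6.41905411e-01  2.00818367e-03
  2.16479237e+00 -8.79948248e-01] [[-1.48792392e-01  9.88868456e-01 -2.72096174e-05]
 [ 9.88865919e-01  1.48792073e-01  2.26119499e-03]
 [ 2.24007297e-03  3.09541949e-04 -9.99997443e-01]]
```

```bash
python3 -m creep '[21,49,0,-8,100,21,49,0,-16,100,21,49,0,-24,100,21,49,0,-32,100,21,49,0,-40,100,21,49,0,-44,100]'; python3 -c "
from h import *;o=robot.get_obs();print(o['qpos'],o['eef_rot'])"
```

```text
time: 3.25
ee_pos: [0.5443, -0.3741, 0.3998]
eef_rot: [[-0.794, 0.608, -0.0], [0.608, 0.794, 0.002], [0.001, 0.002, -1.0]]
wrist_force: [0.5, -0.8, 0.2]
grip_width: 0.0855
[-6.54473589e-01  4.05253279e-01  5.54819604e-01  1.96350377e-03
  2.18286265e+00 -1.57108949e+00] [[-7.94232185e-01  6.07614374e-01 -8.78379009e-05]
 [ 6.07612900e-01  7.94230561e-01  2.09300453e-03]
 [ 1.34150319e-03  1.60896012e-03 -9.99997806e-01]]
```

```bash
python3 -m creep '[-50,0,0,0,100,-100,0,0,0,100,-150,0,0,0,100,-200,0,0,0,100,-250,0,0,0,100]'; python3 -c "
from h import *;o=robot.get_obs();print(o['qpos'],o['eef_rot'])"
```

```text
time: 3.75
ee_pos: [0.6326, -0.446, 0.3449]
eef_rot: [[-0.792, 0.609, 0.03], [0.609, 0.793, -0.019], [-0.036, 0.003, -0.999]]
wrist_force: [-1.6, 0.9, 2.0]
grip_width: 0.0852
[-0.65942331  0.75815506  0.1689743   0.00385688  2.17882854 -1.57256857] [[-0.79227305  0.60942411  0.03009437]
 [ 0.60912519  0.79283865 -0.01932323]
 [-0.03563602  0.00302196 -0.99936027]]
```

```bash
python3 -m creep '[-100,0,-100,0,100,-200,0,-200,0,100,-300,0,-300,0,100]'; python3 -c "
from h import *;o=robot.get_obs();print(o['qpos'],o['eef_rot'][:,2])"
```

```text
time: 4.05
ee_pos: [0.625, -0.4449, 0.3755]
eef_rot: [[-0.79, 0.61, 0.065], [0.608, 0.793, -0.044], [-0.078, 0.004, -0.997]]
wrist_force: [0.6, 0.9, 0.8]
grip_width: 0.0855
[-0.6652254   0.71851766  0.16897372  0.00622085  2.17556354 -1.5764864 ] [ 0.064879   -0.04439403 -0.99690515]
```

```bash
python3 -m creep '[-800,0,-400,0,100,-800,0,-400,0,100,-800,0,-400,0,100,-800,0,-400,0,100,-800,0,-400,0,100,-800,0,-400,0,100]'; python3 -c "
from h import *;o=robot.get_obs();print(o['qpos'],o['eef_rot'][:,2])"
```

```text
time: 4.65
ee_pos: [0.6421, -0.4663, 0.3592]
eef_rot: [[-0.787, 0.61, 0.097], [0.606, 0.793, -0.068], [-0.118, 0.005, -0.993]]
wrist_force: [0.2, -0.3, 1.1]
grip_width: 0.0855
[-0.67426298  0.74212419  0.16898401  0.00891171  2.11240012 -1.58415218] [ 0.09678054 -0.06757324 -0.99300926]
```

```bash
for i in 1; do python3 -m creep '[-200,0,-800,0,100,-200,0,-800,0,100,-200,0,-800,0,100]';python3 -m creep '[-200,0,-800,0,100,-200,0,-800,0,100,-200,0,-800,0,100]'; done; python3 -c "
from h import *;o=robot.get_obs();print(o['qpos'],o['eef_rot'][:,2])"
```

```text
time: 4.95
ee_pos: [0.5964, -0.4345, 0.4419]
eef_rot: [[-0.784, 0.609, 0.12], [0.604, 0.793, -0.085], [-0.147, 0.006, -0.989]]
wrist_force: [0.2, 0.7, 0.4]
grip_width: 0.0853
time: 5.25
ee_pos: [0.5493, -0.4015, 0.5112]
eef_rot: [[-0.78, 0.609, 0.145], [0.601, 0.793, -0.103], [-0.177, 0.007, -0.984]]
wrist_force: [-0.0, 0.5, -0.1]
grip_width: 0.0854
[-0.68746257  0.5257767   0.16901543  0.0163239   2.2688592  -1.59076562] [ 0.14467371 -0.10260838 -0.98414483]
```

```bash
python3 -m creep '[-700,40,-500,0,100,-700,40,-500,0,100,-700,40,-500,0,100]';python3 -m creep '[-700,40,-500,0,100,-700,40,-500,0,100,-700,40,-500,0,100]';python3 -m creep '[-700,40,-500,0,100,-700,40,-500,0,100,-700,40,-500,0,100]'; python3 -c "
from h import *;o=robot.get_obs();print(o['qpos'],o['eef_rot'][:,2])"
```

```text
time: 5.55
ee_pos: [0.5625, -0.4069, 0.5119]
eef_rot: [[-0.774, 0.609, 0.174], [0.597, 0.793, -0.123], [-0.213, 0.008, -0.977]]
wrist_force: [0.6, -0.8, 0.4]
grip_width: 0.0854
time: 5.85
ee_pos: [0.5708, -0.4093, 0.5189]
eef_rot: [[-0.767, 0.609, 0.203], [0.591, 0.793, -0.145], [-0.249, 0.009, -0.968]]
wrist_force: [0.4, 0.6, 0.7]
grip_width: 0.0853
time: 6.15
ee_pos: [0.5764, -0.4104, 0.5294]
eef_rot: [[-0.758, 0.608, 0.235], [0.585, 0.794, -0.167], [-0.288, 0.011, -0.958]]
wrist_force: [0.8, 0.1, -0.7]
grip_width: 0.0854
[-0.6744974   0.51050392  0.16933001  0.01943344  2.16997704 -1.57623888] [ 0.23459452 -0.16703565 -0.95763485]
```

```bash
python3 -m creep '[-800,20,-400,0,100,-800,20,-400,0,100,-800,20,-400,0,100]';python3 -m creep '[-800,20,-400,0,100,-800,20,-400,0,100,-800,20,-400,0,100]';python3 -m creep '[-800,20,-400,0,100,-800,20,-400,0,100,-800,20,-400,0,100]'; python3 -m creep '[-800,20,-400,0,100,-800,20,-400,0,100,-800,20,-400,0,100]';python3 -c "
from h import *;o=robot.get_obs();print(o['qpos'],o['eef_rot'][:,2])"
```

```text
time: 6.45
ee_pos: [0.5908, -0.4225, 0.5281]
eef_rot: [[-0.748, 0.608, 0.265], [0.578, 0.794, -0.189], [-0.325, 0.012, -0.946]]
wrist_force: [0.5, 0.4, -0.1]
grip_width: 0.0854
time: 6.75
ee_pos: [0.6016, -0.4316, 0.532]
eef_rot: [[-0.737, 0.608, 0.296], [0.57, 0.794, -0.211], [-0.363, 0.013, -0.932]]
wrist_force: [-0.4, -0.0, -0.8]
grip_width: 0.0855
time: 7.05
ee_pos: [0.6092, -0.4384, 0.5404]
eef_rot: [[-0.724, 0.607, 0.328], [0.561, 0.794, -0.234], [-0.402, 0.014, -0.915]]
wrist_force: [0.4, -0.3, 1.0]
grip_width: 0.0853
time: 7.35
ee_pos: [0.6141, -0.443, 0.5523]
eef_rot: [[-0.709, 0.607, 0.359], [0.55, 0.795, -0.257], [-0.441, 0.016, -0.897]]
wrist_force: [-0.0, 0.2, -0.4]
grip_width: 0.0856
[-0.68203175  0.50660022  0.16949271  0.02990277  2.00878706 -1.57794639] [ 0.35916837 -0.25677586 -0.89725372]
```

```bash
python3 -m creep '[-850,20,-300,0,100,-850,20,-300,0,100,-850,20,-300,0,100]';python3 -m creep '[-850,20,-300,0,100,-850,20,-300,0,100,-850,20,-300,0,100]';python3 -m creep '[-850,20,-300,0,100,-850,20,-300,0,100,-850,20,-300,0,100]'; python3 -m creep '[-850,20,-300,0,100,-850,20,-300,0,100,-850,20,-300,0,100]';python3 -c "
from h import *;o=robot.get_obs();print(o['qpos'],o['eef_rot'][:,2])"
```

```text
time: 7.65
ee_pos: [0.6265, -0.4532, 0.556]
eef_rot: [[-0.693, 0.606, 0.389], [0.539, 0.795, -0.279], [-0.479, 0.017, -0.878]]
wrist_force: [-0.3, 0.4, 0.4]
grip_width: 0.0855
time: 7.95
ee_pos: [0.6351, -0.4604, 0.5642]
eef_rot: [[-0.676, 0.606, 0.419], [0.527, 0.795, -0.3], [-0.515, 0.018, -0.857]]
wrist_force: [-0.1, 0.8, -0.6]
grip_width: 0.0853
time: 8.25
ee_pos: [0.6405, -0.4652, 0.5772]
eef_rot: [[-0.657, 0.605, 0.449], [0.513, 0.796, -0.322], [-0.553, 0.019, -0.833]]
wrist_force: [-0.1, 1.0, 0.1]
grip_width: 0.0854
time: 8.55
ee_pos: [0.6432, -0.468, 0.5934]
eef_rot: [[-0.636, 0.605, 0.479], [0.498, 0.796, -0.344], [-0.59, 0.02, -0.807]]
wrist_force: [-0.1, 0.2, -0.4]
grip_width: 0.0859
[-0.68834734  0.48910281  0.1694873   0.04033972  1.8527798  -1.57921329] [ 0.47926393 -0.34406716 -0.80741803]
```

```bash
cat >> h.py <<'E'
H0=np.array([.5188,-.3722,0]);yaw=-.6544
Rh=np.array([[np.cos(yaw),-np.sin(yaw),0],[np.sin(yaw),np.cos(yaw),0],[0,0,1]])
np.set_printoptions(precision=4,suppress=True)
def pose():
    o=robot.get_obs(); return np.array(o['ee_pos']),np.array(o['eef_rot']),o
def toh(X): return Rh.T@(np.array(X)-H0)
def plan(*hs):   # hatch-frame targets -> tool mm
    p,R,o=pose(); print('hatch tcp',toh(p)*1000,'q',o['qpos'])
    for h in hs: print(h, np.round(R.T@(H0+Rh@np.array(h)-p)*1000))
E
python3 -c "
from h import *;plan([-.1,0,.45],[-.1,0,.16])"
```

```text
hatch tcp [157.0395  -0.2577 593.4171] q [-0.6883  0.4891  0.1695  0.0403  1.8528 -1.5792]
[-0.1, 0, 0.45] [292.  -1. -36.]
[-0.1, 0, 0.16] [463.  -7. 198.]
```

```bash
python3 -m creep '[292,-1,-36,0,100,292,-1,-36,0,100,292,-1,-36,0,100,292,-1,-36,0,100,292,-1,-36,0,100,292,-1,-36,0,100,345,-3,36,0,100,400,-5,112,0,100]'; python3 -c "
from h import *;plan([-.1,0,.16])"
```

```text
time: 9.35
ee_pos: [0.4503, -0.3194, 0.3778]
eef_rot: [[-0.633, 0.605, 0.483], [0.495, 0.796, -0.348], [-0.595, 0.019, -0.804]]
wrist_force: [-0.4, -0.5, 0.0]
grip_width: 0.0854
hatch tcp [-86.4656   0.1805 377.8184] q [-0.7107 -0.54    1.6255  0.0525  1.4205 -1.6164]
[-0.1, 0, 0.16] [140.  -4. 167.]
```

```bash
python3 -m creep '[140,-4,167,0,100,140,-4,167,0,100,140,-4,167,0,100,140,-4,167,0,100,140,-4,167,0,100,140,-4,167,0,100]'; python3 -c "
from h import *;plan([-.1,0,.16])
p=snap('wrist','w1')
for q in ['test_bar_center','flap_edge','hatch']:
  for r in robot.pinpoint(q,p)[:2]: print(q,r,toh(onz(p,r['position'],{'test_bar_center':.01,'flap_edge':.05,'hatch':0}[q])))
"
```

```text
time: 9.95
ee_pos: [0.4385, -0.31, 0.1553]
eef_rot: [[-0.636, 0.605, 0.479], [0.498, 0.796, -0.344], [-0.589, 0.02, -0.808]]
wrist_force: [-0.4, 0.7, -0.5]
grip_width: 0.0856
hatch tcp [-101.5932    0.4239  155.2517] q [-0.7125 -0.6729  2.104   0.06    1.0824 -1.6383]
[-0.1, 0, 0.16] [-4. -0. -3.]
test_bar_center {'position': [289.5, 200.6], 'p': 0.56} [0.0297 0.0157 0.01  ]
flap_edge {'position': [279.5, 219.5], 'p': 0.73} [0.0063 0.0041 0.05  ]
flap_edge {'position': [277.2, 175.8], 'p': 0.47} [-0.0554  0.0019  0.05  ]
hatch {'position': [279.0, 175.2], 'p': 0.78} [0.0001 0.0046 0.    ]
```

View pics/w1.png

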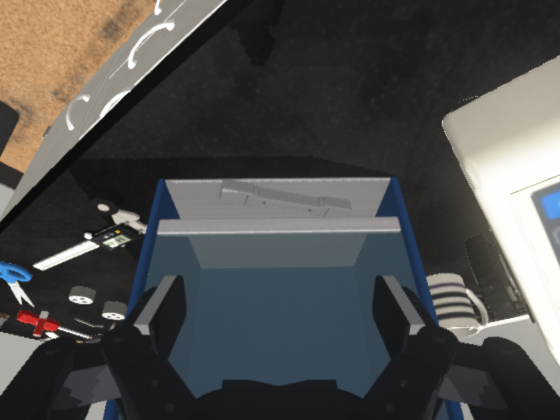

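The wrist picture looks under the flap. The bar lies at (222–350, 183–212), slightly skewed, and the flap's edge strip is at row 225. I'll measure the skew.

```bash
python3 - <<'E'
from h import *
p=robot.capture('wrist')
im=p['pixels'][165:245,205:365,::-1]
cv2.imwrite('pics/w1c.png',cv2.resize(im,None,fx=5,fy=5,interpolation=cv2.INTER_CUBIC))
for uv in ([221,187],[350,205]): print(toh(onz(p,uv,.017)))
# mouth base corners
for uv in ([165,180],[391,178]): print(toh(onz(p,uv,.003)))
E
```

```text
[ 0.0138 -0.0551  0.017 ]
[0.0483 0.0835 0.017 ]
[ 0.0178 -0.1164  0.003 ]
[0.0191 0.1247 0.003 ]
```

View pics/w1c.png

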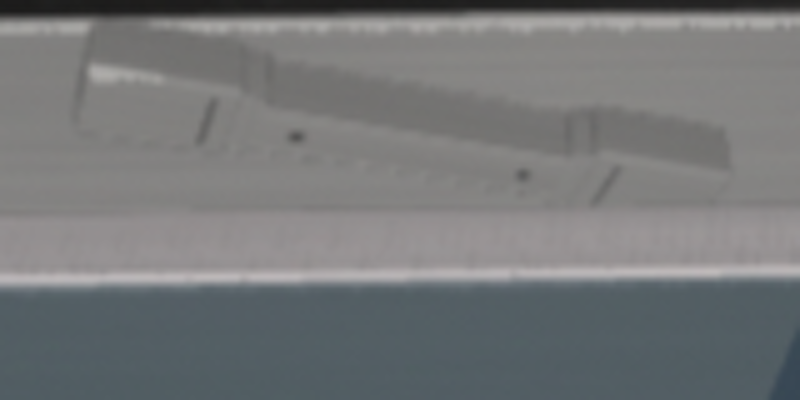

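```bash
python3 - <<'E'
from h import *
plan()
p=snap('wrist','w2')
im=p['pixels'][165:245,205:365,::-1]
cv2.imwrite('pics/w2c.png',cv2.resize(im,None,fx=5,fy=5,interpolation=cv2.INTER_CUBIC))
print('front top edge',[toh(onz(p,uv,.017)) for uv in ([223,178],[254,183.5],[320,196],[350,199])])
print('base edge',[toh(onz(p,uv,.003)) for uv in ([215,169],[350,169])])
print('strip lower edge',[toh(onz(p,uv,.05)) for uv in ([210,207],[350,206.5])])
print('rear top',[toh(onz(p,uv,.017)) for uv in ([220,191],[266,196])])
E
```

```text
hatch tcp [-98.5464   0.2397 163.6486] q [-0.7126 -0.6735  2.0936  0.06    1.0822 -1.6382]
front top edge [array([-0.0005, -0.0511,  0.017 ]), array([ 0.0087, -0.0211,  0.017 ]), array([0.0309, 0.0481, 0.017 ]), array([0.0369, 0.0814, 0.017 ])]
base edge [array([ 0.0017, -0.0607,  0.003 ]), array([0.004 , 0.0775, 0.003 ])]
strip lower edge [array([ 0.0023, -0.0612,  0.05  ]), array([0.0046, 0.0709, 0.05  ])]
rear top [array([ 0.0201, -0.057 ,  0.017 ]), array([ 0.0297, -0.0095,  0.017 ])]
```

View pics/w2c.png

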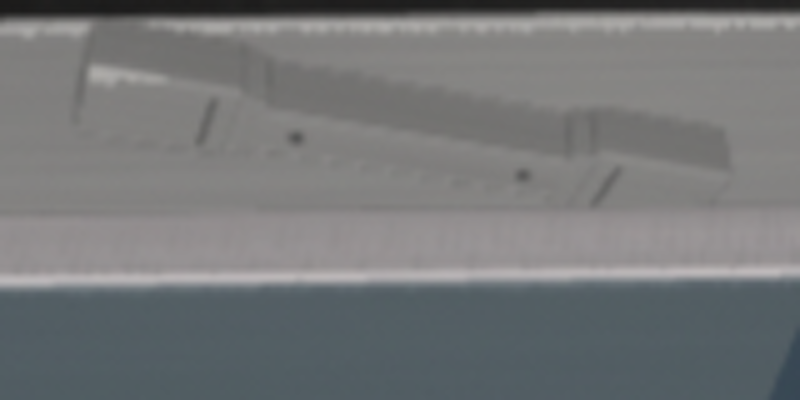

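```bash
cat >> h.py <<'E'
H0=H0+Rh@np.array([.0035,0,0])
E
python3 -c "
from h import *;plan([-.021,.012,.169],[.0,.012,.140],[.088,.012,.02])"
```

```text
hatch tcp [-102.1623    0.2729  163.2487] q [-0.7125 -0.6734  2.094   0.0601  1.0822 -1.6382]
[-0.021, 0.012, 0.169] [-68.  11.  44.]
[0.0, 0.012, 0.14] [-68.  11.  80.]
[0.088, 0.012, 0.02] [-67.   8. 229.]
```

```bash
python3 -m creep '[-35,6,20,0,100,-68,11,45,0,100,-68,11,65,0,100,-68,11,85,0,100,-68,10,110,0,100,-68,10,135,0,100,-68,9,160,0,100]'; python3 -c "
from h import *;plan([.088,.012,.02])
p=snap('wrist','w3'); snap('scene','s3')"
```

```text
time: 10.95
ee_pos: [0.568, -0.3952, 0.0767]
eef_rot: [[-0.63, 0.605, 0.487], [0.493, 0.796, -0.35], [-0.6, 0.019, -0.8]]
wrist_force: [-1.0, -0.4, -0.4]
grip_width: 0.0855
hatch tcp [49.5234 11.7416 76.7065] q [-0.6709 -0.1404  1.8567  0.04    0.7828 -1.605 ]
[0.088, 0.012, 0.02] [ 3. -1. 68.]
```

View pics/w3.png

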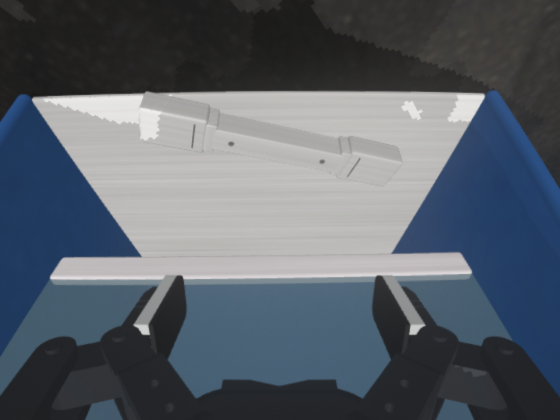

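View pics/s3.png

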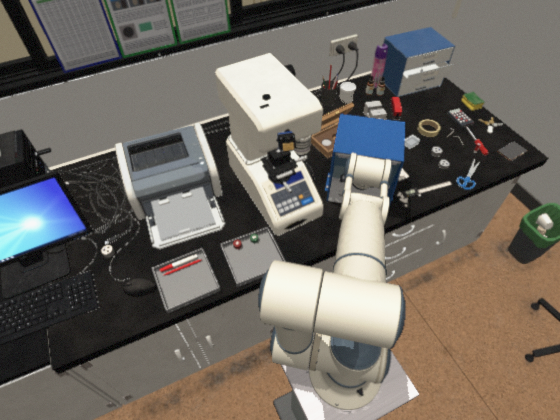

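The flap is up on the fingers and the whole bar is in view, with its two punch dots at (231,144) and (321,161). The pad tips are at about (172,277) and (388,277).

```bash
python3 - <<'E'
from h import *
p=robot.capture('wrist')
print('dots',[toh(onz(p,uv,.017)) for uv in ([231,144],[321,161])])
print('rear top corners',[toh(onz(p,uv,.017)) for uv in ([141,137],[204,151],[345,178],[388,185])])
print('base edge',[toh(onz(p,uv,.003)) for uv in ([40,98],[480,94])])
P,R,o=pose()
for z in (0,-.013): # project tip corners
    for y in(-.043,.043): 
        print(z,y,proj(p,[P+R@np.array([x,y,z]) for x in(-.011,.011)]).round(), toh(P+R@np.array([.011,y,z])))
print(robot.pinpoint('test_bar_center',p)[:1])
E
```

```text
dots [array([ 0.013, -0.011,  0.017]), array([0.026 , 0.0357, 0.017 ])]
rear top corners [array([ 0.0072, -0.0547,  0.017 ]), array([ 0.0175, -0.0254,  0.017 ]), array([0.0401, 0.051 , 0.017 ]), array([0.0468, 0.0778, 0.017 ])]
base edge [array([-0.0074, -0.1041,  0.003 ]), array([-0.0068,  0.1133,  0.003 ])]
0 -0.043 [[192. 297.]
 [188. 258.]] [ 0.0391 -0.0313  0.0669]
0 0.043 [[364. 297.]
 [367. 258.]] [0.0387 0.0547 0.0686]
-0.013 -0.043 [[186. 313.]
 [181. 271.]] [ 0.0314 -0.0315  0.0774]
-0.013 0.043 [[370. 313.]
 [375. 271.]] [0.0309 0.0545 0.079 ]
[{'position': [279.7, 154.3], 'p': 0.91}]
```

```bash
python3 -m creep '[2,-1,20,0,100,2,-1,40,0,100,2,-1,55,0,100,2,-1,68,0,100,2,-1,68,0,100]'; python3 -c "
from h import *;plan([.09,.012,.010],[.09,.012,.003])
p=snap('wrist','w4')"
```

```text
time: 11.65
ee_pos: [0.5982, -0.418, 0.021]
eef_rot: [[-0.632, 0.605, 0.485], [0.494, 0.796, -0.349], [-0.598, 0.019, -0.802]]
wrist_force: [-0.6, -0.3, -0.5]
grip_width: 0.0853
hatch tcp [87.3532 11.9873 21.007 ] q [-0.6692  0.0252  1.8025  0.0436  0.6739 -1.6093]
[0.09, 0.012, 0.01] [ 4. -0. 10.]
[0.09, 0.012, 0.003] [ 9. -0. 16.]
```

View pics/w4.png

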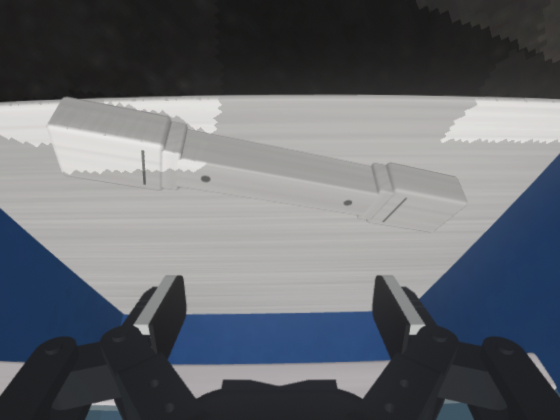

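```bash
python3 -m creep '[4,0,10,0,100,9,0,16,0,100,9,0,16,0,100]'; python3 -c "
from h import *;plan([.09,.012,.0],[.05,.012,.003])
p=snap('wrist','w5'); P,R,o=pose()
print([toh(onz(p,uv,.017)) for uv in ([53,168],[460,200],[430,230])])"
```

```text
time: 12.0
ee_pos: [0.5995, -0.4184, 0.0019]
eef_rot: [[-0.632, 0.605, 0.484], [0.494, 0.796, -0.348], [-0.596, 0.019, -0.802]]
wrist_force: [-0.1, 1.1, -1.1]
grip_width: 0.0853
hatch tcp [88.6347 12.4133  1.9023] q [-0.6684  0.0535  1.8101  0.0449  0.6396 -1.6107]
[0.09, 0.012, 0.0] [ 0. -0.  2.]
[0.05, 0.012, 0.003] [ 30.  -0. -24.]
[array([-0.0061, -0.0409,  0.017 ]), array([0.0087, 0.0621, 0.017 ]), array([0.0242, 0.0595, 0.017 ])]
```

View pics/w5.png

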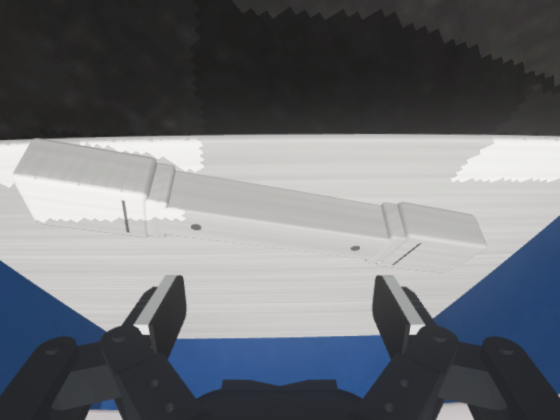

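```bash
python3 -m creep '[13,0,-10,0,100,26,0,-19,0,100,39,0,-29,0,100,52,0,-39,0,100,65,0,-48,0,100,65,0,-48,0,100]'; python3 -c "
from h import *;plan([-.04,.012,.002])
p=snap('wrist','w6')"
```

```text
time: 12.65
ee_pos: [0.5354, -0.3698, 0.004]
eef_rot: [[-0.631, 0.604, 0.487], [0.493, 0.796, -0.35], [-0.599, 0.019, -0.8]]
wrist_force: [0.8, 0.1, 0.0]
grip_width: 0.0856
hatch tcp [ 8.1807 12.0047  3.9998] q [-0.6719 -0.175   2.0258  0.0477  0.6486 -1.6155]
[-0.04, 0.012, 0.002] [ 40.   0. -27.]
```

View pics/w6.png

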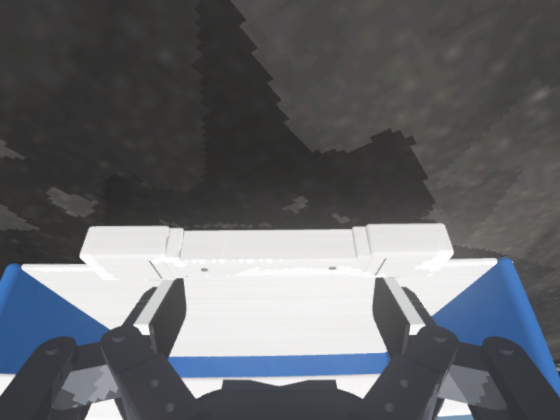

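```bash
python3 -m creep '[15,0,-10,0,100,30,0,-21,0,100,45,0,-32,0,100,60,0,-42,0,100,60,0,-42,0,100]'; python3 -c "
from h import *;plan([-.06,.012,.15])
p=snap('wrist','w7')"
```

```text
time: 13.2
ee_pos: [0.478, -0.3262, 0.0038]
eef_rot: [[-0.629, 0.604, 0.489], [0.492, 0.796, -0.352], [-0.603, 0.019, -0.798]]
wrist_force: [0.4, 0.3, 2.2]
grip_width: 0.0854
hatch tcp [-63.8578  11.6219   3.8478] q [-0.6762 -0.4124  2.2155  0.0492  0.6926 -1.6187]
[-0.06, 0.012, 0.15] [ -91.    3. -114.]
```

View pics/w7.png

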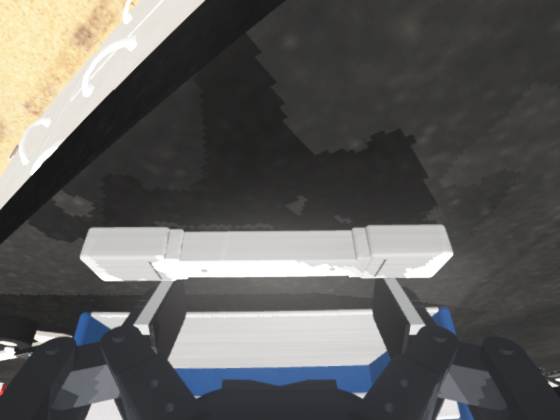

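```bash
python3 -m creep '[-31,1,-38,0,100,-61,2,-76,0,100,-91,3,-114,0,100,-91,3,-114,0,100]'; python3 - <<'E'
from h import *
from scipy.optimize import least_squares
D=[([-1.1747,.0911,1.2307,0,1.8198],[.2625,-.5395,.2313]),
([-.7317,.3364,.6419,.002,2.1648],[.4992,-.4018,.3997]),
([-.6545,.4053,.5548,.002,2.1829],[.5443,-.3741,.3998]),
([-.6594,.7582,.1690,.0039,2.1788],[.6326,-.446,.3449]),
([-.6875,.5258,.1690,.0163,2.2689],[.5493,-.4015,.5112]),
([-.6883,.4891,.1695,.0403,1.8528],[.6432,-.468,.5934]),
([-.7107,-.54,1.6255,.0525,1.4205],[.4503,-.3194,.3778]),
([-.6709,-.1404,1.8567,.04,.7828],[.568,-.3952,.0767]),
([-.6762,-.4124,2.2155,.0492,.6926],[.478,-.3262,.0038])]
def fk(p,q):
    L1,L2,Lt,zd,a0=p[:5]; a=q[1];b=a+q[2];c=b+q[4]
    return a0+L1*np.sin(a)+L2*np.sin(b)+Lt*np.sin(c), zd+L1*np.cos(a)+L2*np.cos(b)+Lt*np.cos(c)
def f(p):
    e=[]
    for q,X in D:
        r,z=fk(p,q); R=np.sqrt(max(X[0]**2+X[1]**2-p[5]**2,0)); e+=[r-R,z-X[2]]
    return e
s=least_squares(f,[.4,.35,.25,.2,0,.03]); print(s.x,np.round(np.array(f(s.x))*1000,1))
for q in ([0,-.86,2.46,0,.90],[0,-.86,2.46,0,1.54],[0,-.4,2.46,0,.43],[0,-.4,2.46,0,1.08],[0,0,2.46,0,.68]): print(q,fk(s.x,q))
E
python3 -c "
from h import *;plan()
S=snap('scene','s8');T=snap('top','t8')
for P in(S,T):
  for r in robot.pinpoint('test_bar_center',P)[:2]: X=onz(P,r['position'],.007);print(r,X,toh(X))"
```

```text
time: 13.65
ee_pos: [0.4845, -0.331, 0.1605]
eef_rot: [[-0.622, 0.604, 0.498], [0.486, 0.797, -0.359], [-0.614, 0.019, -0.789]]
wrist_force: [-0.1, -0.1, 0.2]
grip_width: 0.085
[ 0.5785  0.6145  0.4371 -0.0437 -0.31    0.5046] [ 13.6  15.5  -4.9   8.8  -5.2   3.5   8.  -36.6  -5.3 -12.6 -19.4   6.5
 -28.3   9.6   5.5  13.4  35.9  -8. ]
[0, -0.86, 2.46, 0, 0.9] (np.float64(0.12747507348655784), np.float64(-0.03435853096893604))
[0, -0.86, 2.46, 0, 1.54] (np.float64(-0.13341223565968763), np.float64(-0.12127519829672673))
[0, -0.4, 2.46, 0, 0.43] (np.float64(0.27227167723714685), np.float64(-0.1471751897592315))
[0, -0.4, 2.46, 0, 1.08] (np.float64(0.007895823765110652), np.float64(-0.23672515609762546))
[0, 0, 2.46, 0, 0.68] (np.float64(0.07788701861647428), np.float64(-0.37950864327156963))
hatch tcp [-55.7399  11.8103 160.5033] q [-0.6753 -0.5303  2.0161  0.0368  0.9957 -1.6   ]
{'position': [359.7, 196.2], 'p': 0.55} [ 0.5523 -0.4036  0.007 ] [ 0.0422 -0.0045  0.007 ]
{'position': [344.4, 239.2], 'p': 0.4} [ 0.4418 -0.298   0.007 ] [-0.1097  0.012   0.007 ]
{'position': [366.7, 217.2], 'p': 0.31} [ 0.5366 -0.3848  0.007 ] [0.0184 0.0008 0.007 ]
```

View pics/s8.png

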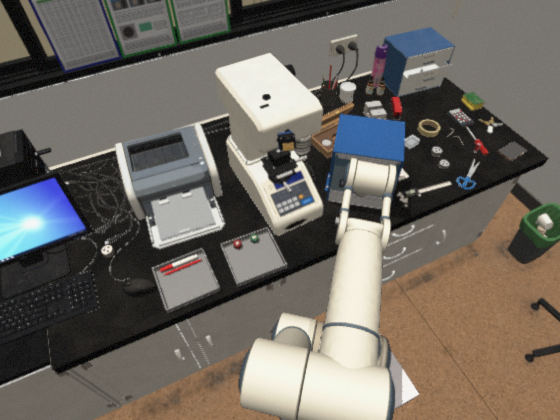

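```bash
python3 -m creep '[-40,0,-80,0,100,40,0,-150,0,100,120,0,-210,0,100,300,0,-330,0,100,300,0,-330,0,100,300,0,-330,0,100]'; python3 -c "
from h import *;plan()"
python3 -m creep '[800,0,-400,0,100,800,0,-400,0,100,800,0,-400,0,100,800,0,-400,0,100]'; python3 -c "
from h import *;plan()"
```

```text
time: 14.45
ee_pos: [0.3941, -0.2456, 0.2517]
eef_rot: [[-0.65, 0.608, 0.456], [0.508, 0.794, -0.334], [-0.565, 0.014, -0.825]]
wrist_force: [0.3, 0.0, 0.1]
grip_width: 0.0853
hatch tcp [-179.5538   24.5402  251.695 ] q [-0.6287 -0.8543  2.0204 -0.0026  1.3748 -1.5421]
time: 14.85
ee_pos: [0.3962, -0.1941, 0.2697]
eef_rot: [[-0.667, 0.614, 0.422], [0.521, 0.789, -0.326], [-0.533, 0.002, -0.846]]
wrist_force: [-0.4, 0.5, 0.4]
grip_width: 0.0854
hatch tcp [-209.208    66.708   269.7312] q [-0.4463 -0.8549  1.9745 -0.1125  1.4711 -1.3756]
```

```bash
python3 -m creep '[-7,-57,4,0,100,-7,-57,4,0,100]'; python3 -c "
from h import *;plan()"
python3 -m creep '[200,-12,-100,0,100,200,-12,-100,0,100,200,-12,-100,0,100]'; python3 -c "
from h import *;plan()"
```

```text
time: 15.05
ee_pos: [0.3716, -0.2457, 0.2716]
eef_rot: [[-0.671, 0.611, 0.421], [0.517, 0.792, -0.324], [-0.531, 0.0, -0.847]]
wrist_force: [0.7, -0.1, -1.2]
grip_width: 0.0853
hatch tcp [-197.2737   10.733   271.6063] q [-0.6636 -0.8548  1.9704  0.0039  1.466  -1.5769]
time: 15.35
ee_pos: [0.3586, -0.224, 0.294]
eef_rot: [[-0.688, 0.613, 0.388], [0.53, 0.79, -0.308], [-0.496, -0.006, -0.868]]
wrist_force: [0.9, 0.2, -0.1]
grip_width: 0.0857
hatch tcp [-220.8016   20.1328  293.9933] q [-0.6176 -0.8554  1.9158 -0.0261  1.5631 -1.5364]
```

```bash
python3 -m creep '[200,-40,0,0,100,200,-40,0,0,100,200,-40,0,0,100]'; python3 -c "
from h import *;plan()"
python3 -m creep '[200,-40,-200,0,100,200,-40,-200,0,100,200,-40,-200,0,100]'; python3 -c "
from h import *;plan()"
```

```text
time: 15.65
ee_pos: [0.3489, -0.2284, 0.2639]
eef_rot: [[-0.705, 0.615, 0.353], [0.544, 0.788, -0.288], [-0.456, -0.011, -0.89]]
wrist_force: [0.3, 0.1, 0.1]
grip_width: 0.0855
hatch tcp [-225.7775   10.6568  263.8888] q [-0.6473 -0.8551  1.9579 -0.017   1.566  -1.5621]
time: 15.95
ee_pos: [0.3097, -0.2062, 0.3424]
eef_rot: [[-0.718, 0.617, 0.322], [0.555, 0.787, -0.271], [-0.42, -0.016, -0.907]]
wrist_force: [1.1, -0.4, 1.1]
grip_width: 0.0852
hatch tcp [-270.4579    4.4605  342.3575] q [-0.6662 -0.855   1.7977 -0.014   1.765  -1.5809]
```

```bash
python3 -m creep '[200,-25,0,0,100,200,-25,0,0,100,200,-25,0,0,100]';python3 -m creep '[200,-25,0,0,100,200,-25,0,0,100,200,-25,0,0,100]';python3 -m creep '[200,-25,-60,0,100,200,-25,-60,0,100,200,-25,-60,0,100]';python3 -m creep '[200,-25,-60,0,100,200,-25,-60,0,100,200,-25,-60,0,100]'; python3 -c "
from h import *;plan()"

```

```text
time: 16.25
ee_pos: [0.2968, -0.1982, 0.3374]
eef_rot: [[-0.732, 0.619, 0.285], [0.567, 0.785, -0.249], [-0.378, -0.021, -0.925]]
wrist_force: [0.4, -0.5, -0.3]
grip_width: 0.085
time: 16.55
ee_pos: [0.2818, -0.1877, 0.3398]
eef_rot: [[-0.744, 0.621, 0.249], [0.578, 0.784, -0.228], [-0.337, -0.026, -0.941]]
wrist_force: [-0.1, -0.2, 1.4]
grip_width: 0.0857
time: 16.85
ee_pos: [0.2491, -0.1608, 0.3854]
eef_rot: [[-0.753, 0.622, 0.215], [0.586, 0.782, -0.21], [-0.299, -0.032, -0.954]]
wrist_force: [0.4, 0.5, 1.1]
grip_width: 0.0855
time: 17.15
ee_pos: [0.2067, -0.1214, 0.4413]
eef_rot: [[-0.759, 0.624, 0.184], [0.594, 0.78, -0.197], [-0.267, -0.04, -0.963]]
wrist_force: [0.4, -0.2, -0.7]
grip_width: 0.0856
hatch tcp [-403.8194    9.0257  441.2992] q [-0.5835 -0.8556  1.5485 -0.0768  2.1814 -1.5375]
```

```bash
python3 -m creep '[200,-80,120,0,100,200,-80,120,0,100,200,-80,120,0,100]';python3 -m creep '[200,-60,80,0,100,200,-60,80,0,100,200,-60,80,0,100]'; python3 -c "
from h import *;plan()"

```

```text
time: 17.45
ee_pos: [0.1911, -0.1467, 0.4257]
eef_rot: [[-0.767, 0.624, 0.153], [0.6, 0.781, -0.176], [-0.229, -0.043, -0.972]]
wrist_force: [0.2, -0.0, 0.2]
grip_width: 0.0856
time: 17.75
ee_pos: [0.1519, -0.1712, 0.4251]
eef_rot: [[-0.773, 0.622, 0.128], [0.605, 0.782, -0.148], [-0.192, -0.037, -0.981]]
wrist_force: [-0.4, -0.2, 0.4]
grip_width: 0.0856
hatch tcp [-416.9887  -63.8196  425.1077] q [-1.0518 -0.8554  1.5717  0.0483  2.2314 -1.9212]
```

```bash
python3 -c "
from h import *;plan([-.25,.015,.24])"

```

```text
hatch tcp [-416.9887  -63.8196  425.1077] q [-1.0518 -0.8554  1.5717  0.0483  2.2314 -1.9212]
[-0.25, 0.015, 0.24] [-127.   88.  210.]
```

```bash
python3 -m creep '[-127,88,210,0,100,-127,88,210,0,100,-127,88,210,0,100,-127,88,210,0,100,-127,88,210,0,100,-127,88,210,0,100]';python3 -c "
from h import *;plan([-.33,.015,.22])"
python3 -m creep '[200,-20,60,0,100,200,-20,60,0,100,200,-20,60,0,100]'; python3 -c "
from h import *;plan()"

```

```text
time: 18.35
ee_pos: [0.3329, -0.2093, 0.234]
eef_rot: [[-0.775, 0.62, 0.122], [0.604, 0.784, -0.142], [-0.184, -0.036, -0.982]]
wrist_force: [-0.7, 0.5, -1.7]
grip_width: 0.0854
hatch tcp [-250.1667   16.0481  234.0228] q [-0.607  -0.6462  1.8427 -0.0481  1.762  -1.5256]
[-0.33, 0.015, 0.22] [81. -2. -1.]
time: 18.65
ee_pos: [0.2726, -0.17, 0.1828]
eef_rot: [[-0.779, 0.621, 0.086], [0.61, 0.783, -0.123], [-0.143, -0.043, -0.989]]
wrist_force: [0.4, 0.2, 0.0]
grip_width: 0.0855
hatch tcp [-321.8861   10.573   182.8167] q [-0.6086 -0.8558  2.0447 -0.0533  1.8112 -1.5285]
```

```bash
python3 -m creep '[200,-30,-30,0,100,200,-30,-30,0,100,200,-30,-30,0,100]';python3 -m creep '[200,-30,-10,0,100,200,-30,-10,0,100,200,-30,-10,0,100]'; python3 -m creep '[200,-30,-10,0,100,200,-30,-10,0,100,200,-30,-10,0,100]';python3 -c "
from h import *;plan()"

```

```text
time: 18.95
ee_pos: [0.257, -0.1542, 0.2125]
eef_rot: [[-0.782, 0.622, 0.05], [0.615, 0.782, -0.105], [-0.105, -0.051, -0.993]]
wrist_force: [0.6, -0.3, 0.7]
grip_width: 0.0852
time: 19.25
ee_pos: [0.2423, -0.1349, 0.2385]
eef_rot: [[-0.783, 0.622, 0.014], [0.619, 0.781, -0.089], [-0.066, -0.061, -0.996]]
wrist_force: [-0.0, -0.4, 0.6]
grip_width: 0.0855
time: 19.55
ee_pos: [0.2253, -0.1067, 0.2746]
eef_rot: [[-0.783, 0.622, -0.022], [0.622, 0.78, -0.075], [-0.03, -0.072, -0.997]]
wrist_force: [0.3, -0.3, -0.0]
grip_width: 0.0854
hatch tcp [-398.0052   32.0118  274.5833] q [-0.4735 -0.8558  1.87   -0.0898  2.1106 -1.4187]
```

```bash
python3 -c "
from h import *;plan([-.105,.012,.30],[-.105,.012,.2])"

```

```text
hatch tcp [-398.0052   32.0118  274.5833] q [-0.4735 -0.8558  1.87   -0.0898  2.1106 -1.4187]
[-0.105, 0.012, 0.3] [-294.  -16.  -16.]
[-0.105, 0.012, 0.2] [-291.   -9.   84.]
```

```bash
python3 -m creep '[-50,-2,0,8,100,-100,-5,0,16,100,-150,-8,10,24,100,-200,-10,25,32,100,-245,-10,50,40,100,-291,-9,84,48,100,-291,-9,84,56,100,-291,-9,84,64,100]'; python3 -m creep '[0,0,0,8,100,0,0,0,16,100,0,0,0,24,100,0,0,0,26,100]'; python3 -c "
from h import *;plan([-.105,.012,.1])
p=snap('wrist','w9')
for r in robot.pinpoint('test_bar_center',p)[:2]: X=onz(p,r['position'],.007);print(r,X,toh(X))"

```

```text
time: 20.35
ee_pos: [0.4463, -0.3013, 0.1964]
eef_rot: [[0.222, 0.975, -0.026], [0.972, -0.223, -0.072], [-0.076, -0.01, -0.997]]
wrist_force: [-0.5, 0.2, -0.2]
grip_width: 0.0858
time: 20.75
ee_pos: [0.4469, -0.3011, 0.1965]
eef_rot: [[0.63, 0.776, -0.026], [0.773, -0.63, -0.072], [-0.072, 0.025, -0.997]]
wrist_force: [-0.4, -0.2, -0.5]
grip_width: 0.0857
hatch tcp [-103.7739   12.6384  196.5079] q [-0.6091 -0.0935  1.4783 -0.0752  1.7362  0.06  ]
[-0.105, 0.012, 0.1] [ 6. -4. 96.]
{'position': [280.2, 179.3], 'p': 0.61} [ 0.4463 -0.3111  0.007 ] [-0.0982  0.0043  0.007 ]
```

View pics/w9.png

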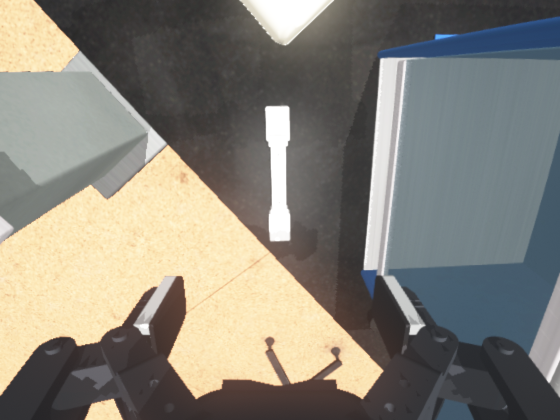

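The bar lies on the worktop with its ends at (277,107) and (280,241). The flap hangs shut again, with its strip at column 385.

```bash
python3 - <<'E'
from h import *
p=robot.capture('wrist')
g=cv2.cvtColor(p['pixels'],cv2.COLOR_RGB2GRAY); m=(g>170).astype(np.uint8)
n,l,s,c=cv2.connectedComponentsWithStats(m)
i=[k for k in range(1,n) if l[150:210,270:290].flatten().tolist().count(k)>200][0]
ys,xs=np.nonzero(l==i); print(s[i],c[i])
W=np.array([onz(p,(x,y),.012) for x,y in zip(xs,ys)]); ctr=W.mean(0); 
pts=W[:,:2].astype(np.float32); rr=cv2.minAreaRect(pts*1000); print(rr)
u,sv,vt=np.linalg.svd(W[:,:2]-ctr[:2],full_matrices=False); print('axis az',np.degrees(np.arctan2(vt[0,1],vt[0,0])))
P,R,o=pose(); C=np.array([rr[0][0]/1000,rr[0][1]/1000,0])
for t in ([C[0],C[1],.08],[C[0],C[1],-0.0]): print(t,np.round(R.T@(np.array(t)-P)*1000,1))
print('tool x az',np.degrees(np.arctan2(R[1,0],R[0,0])),toh(C))
E
```

```text
[ 266  106   24  135 2551] [278.2458 170.4198]
((446.0459289550781, -307.56329345703125), (141.5609130859375, 22.334510803222656), 51.79999923706055)
axis az -128.0380358722363
[np.float64(0.4460459289550781), np.float64(-0.30756329345703126), 0.08] [  3.    0.5 116.7]
[np.float64(0.4460459289550781), np.float64(-0.30756329345703126), -0.0] [  8.8  -1.5 196.4]
tool x az 51.16695926182252 [-0.1006  0.007   0.    ]
```

```bash
python3 -m creep '[2,0,50,0.5,100,4,0,100,0.5,100,6,-1,145,0.5,100,7,-1,170,0.5,100,8,-1,185,0.5,100,8,-1,192,0.5,100,8,-1,192,0.5,100]'; python3 -c "
from h import *;plan([-.1006,.007,.004])
p=snap('wrist','w10')"

```

```text
time: 21.6
ee_pos: [0.4463, -0.3083, 0.0048]
eef_rot: [[0.632, 0.775, -0.026], [0.772, -0.632, -0.072], [-0.072, 0.026, -0.997]]
wrist_force: [0.4, -0.1, 0.4]
grip_width: 0.0854
hatch tcp [-99.8989   6.5528   4.7711] q [-0.6208 -0.0014  1.7335 -0.0752  1.3888  0.0772]
[-0.1006, 0.007, 0.004] [ 0. -1.  1.]
```

View pics/w10.png

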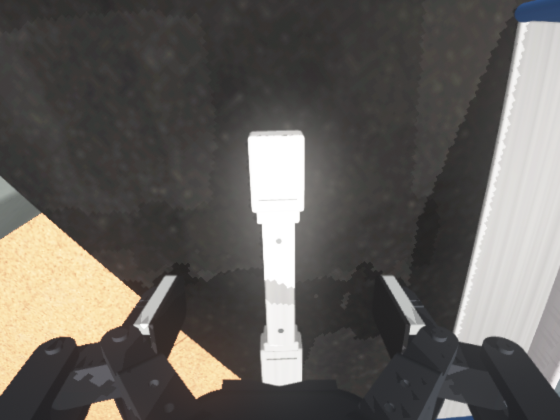

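```bash
python3 -m creep '[0,0,0,0,0,0,0,0,0,0,0,0,0,0,0,0,0,0,0,0,0,0,0,0,0,0,0,0,0,0]'; python3 -m creep '[0,0,0,0,0,0,0,0,0,0]'; python3 -m creep '[0,0,-30,0,0,0,0,-60,0,0,0,0,-60,0,0]'; python3 -c "
from h import *;plan()
p=snap('wrist','w11')
for n in('scene','top'):
  P=snap(n,n+'11')
  for q in('specimen_tray','office_tray'):
    for r in robot.pinpoint(q,P)[:1]: print(n,q,r,onz(P,r['position'],0))"

```

```text
time: 22.25
ee_pos: [0.447, -0.3089, 0.0064]
eef_rot: [[0.632, 0.775, -0.024], [0.772, -0.632, -0.074], [-0.072, 0.028, -0.997]]
wrist_force: [-0.1, 0.3, 3.3]
grip_width: 0.0119
time: 22.45
ee_pos: [0.4471, -0.3088, 0.0064]
eef_rot: [[0.632, 0.775, -0.024], [0.772, -0.632, -0.074], [-0.072, 0.028, -0.997]]
wrist_force: [-0.8, 0.4, 0.9]
grip_width: 0.012
time: 22.75
ee_pos: [0.4505, -0.3056, 0.0707]
eef_rot: [[0.632, 0.775, -0.018], [0.771, -0.632, -0.078], [-0.072, 0.036, -0.997]]
wrist_force: [0.3, -0.5, -1.3]
grip_width: 0.0119
hatch tcp [-98.2409  11.2479  70.7235] q [-0.6122 -0.0544  1.6648 -0.0743  1.501   0.0772]
scene office_tray {'position': [186.1, 278.9], 'p': 0.78} [ 0.5019  0.3313 -0.    ]
top specimen_tray {'position': [246.2, 223.2], 'p': 0.57} [0.4847 0.0979 0.    ]
top office_tray {'position': [186.5, 216.7], 'p': 0.97} [0.4971 0.3404 0.    ]
```

View pics/w11.png

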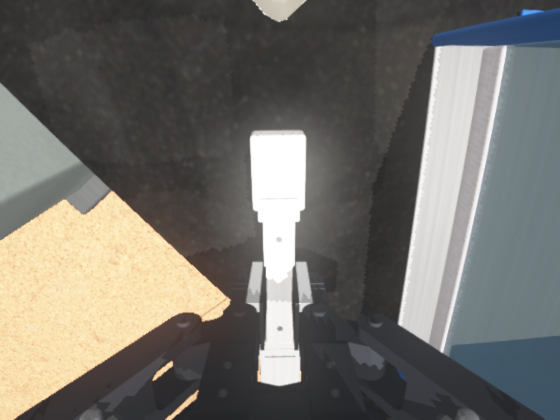

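```bash
python3 - <<'E'
import cv2
a=cv2.imread('pics/top11.png')[185:255,150:290]; b=cv2.imread('pics/scene11.png')[215:320,140:300]
cv2.imwrite('pics/tc.png',cv2.resize(a,None,fx=5,fy=5,interpolation=cv2.INTER_CUBIC))
cv2.imwrite('pics/sc.png',cv2.resize(b,None,fx=5,fy=5,interpolation=cv2.INTER_CUBIC))
E
```

```text
(no output)
```

View pics/tc.png

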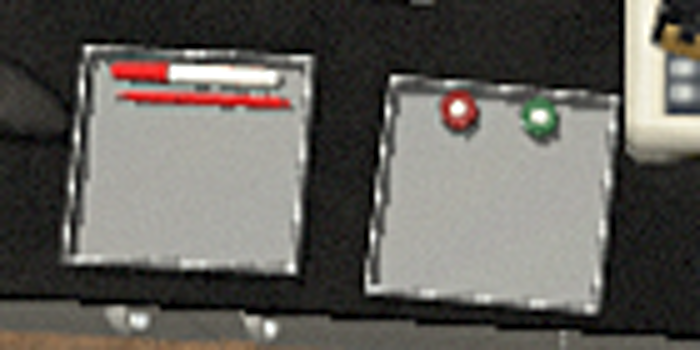

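View pics/sc.png

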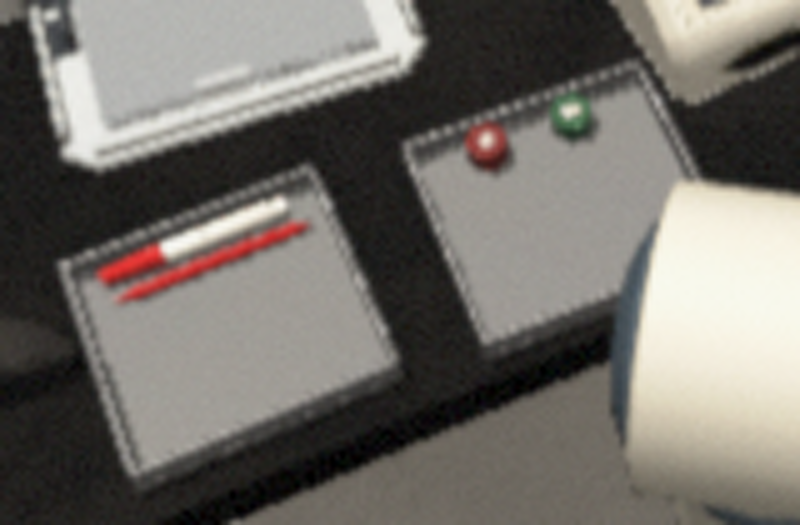

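The bar is held at mid-waist (pads at rows 262–305, dots at 240 and 328). In the top view the specimen tray's corners are at (228,200), (273,204), (270,247) and (224,243).

```bash
python3 - <<'E'
from h import *
P=robot.capture('top')
c=np.array([onz(P,uv,.024) for uv in ([228,200.4],[273.4,204],[270,247.4],[223.6,243.4])]); print(c,c.mean(0))
S=robot.capture('scene')
# scene corners left-far, right-far, near-left
s=[onz(S,(140+a/5,215+b/5),.024) for a,b in ([403,143],[640,65],[485,352])]; print(np.array(s))
rr=cv2.minAreaRect((c[:,:2]*1000).astype(np.float32)); print(rr)
d=(c[0]-c[3])+(c[1]-c[2]); print('tray x az',np.degrees(np.arctan2(d[1],d[0])))
e=(c[0]-c[1])+(c[3]-c[2]); print('tray y az',np.degrees(np.arctan2(e[1],e[0])))
plan()
E
```

```text
[[ 0.5689  0.1759  0.024 ]
 [ 0.5649 -0.0073  0.024 ]
 [ 0.389  -0.0047  0.024 ]
 [ 0.3941  0.1787  0.024 ]] [0.4792 0.0857 0.024 ]
[[ 0.5707  0.176   0.024 ]
 [ 0.559  -0.006   0.024 ]
 [ 0.3894  0.1846  0.024 ]]
((478.974365234375, 85.59088897705078), (184.4671630859375, 175.9275360107422), 88.74562072753906)
tray x az -0.885966953491989
tray y az 88.57893720552818
hatch tcp [-101.1153   10.9085   65.0876] q [-0.6126 -0.0505  1.671  -0.0744  1.5     0.0772]
```

```bash
cat >> h.py <<'E'
def planw(*ws):
    p,R,o=pose(); print('tcp',p,'toolx az',np.degrees(np.arctan2(R[1,0],R[0,0])),'q',o['qpos'])
    for w in ws: print(w, np.round(R.T@(np.array(w)-p)*1000))
E
python3 -c "
from h import *;planw([.40,-.29,.13],[.385,-.25,.13],[.38,-.12,.13],[.385,0,.13],[.41,.06,.13],[.459,.086,.13])"

```

```text
tcp [ 0.448  -0.3041  0.0651] toolx az 50.67985151592532 q [-0.6126 -0.0505  1.671  -0.0744  1.5     0.0772]
[0.4, -0.29, 0.13] [-24. -44. -65.]
[0.385, -0.25, 0.13] [ -3. -81. -67.]
[0.38, -0.12, 0.13] [  94. -167.  -76.]
[0.385, 0, 0.13] [ 190. -239.  -85.]
[0.41, 0.06, 0.13] [ 252. -258.  -90.]
[0.459, 0.086, 0.13] [ 303. -236.  -93.]
```

```bash
python3 -m creep '[-12,-22,-35,0,0,-24,-44,-65,0,0,-3,-81,-67,0,0,29,-110,-70,0,0,61,-138,-73,0,0,94,-167,-76,0,0,94,-167,-76,0,0]'; python3 -c "
from h import *;planw([.385,0,.13],[.41,.06,.13],[.459,.086,.13])"

```

```text
time: 23.9
ee_pos: [0.38, -0.1164, 0.1296]
eef_rot: [[0.628, 0.778, -0.024], [0.775, -0.627, -0.071], [-0.07, 0.026, -0.997]]
wrist_force: [1.0, -1.2, -2.8]
grip_width: 0.012
tcp [ 0.38   -0.1164  0.1296] toolx az 51.01712794891053 q [-0.3187 -0.4707  1.9049 -0.0757  1.7076  0.3505]
[0.385, 0, 0.13] [ 93. -69.  -9.]
[0.41, 0.06, 0.13] [156. -87. -14.]
[0.459, 0.086, 0.13] [207. -66. -17.]
```

```bash
python3 -m creep '[31,-23,-3,0,0,62,-46,-6,-6,0,93,-69,-9,-12,0,125,-78,-11,-18,0,156,-87,-14,-24,0,190,-75,-16,-30,0,207,-66,-17,-37,0,207,-66,-17,-37,0]'; python3 -c "
from h import *;planw([.459,.0865,.05],[.459,.0865,.013])
p=snap('wrist','w12');snap('scene','s12')"

```

```text
time: 24.7
ee_pos: [0.4604, 0.0871, 0.1293]
eef_rot: [[0.029, 0.999, -0.025], [0.997, -0.031, -0.071], [-0.072, -0.023, -0.997]]
wrist_force: [0.3, -0.8, -2.5]
grip_width: 0.0116
tcp [0.4604 0.0871 0.1293] toolx az 88.3244262147876 q [ 0.1627 -0.2269  1.7163 -0.0669  1.6882  0.1861]
[0.459, 0.0865, 0.05] [ 5.  0. 79.]
[0.459, 0.0865, 0.013] [  8.   1. 116.]
```

View pics/w12.png

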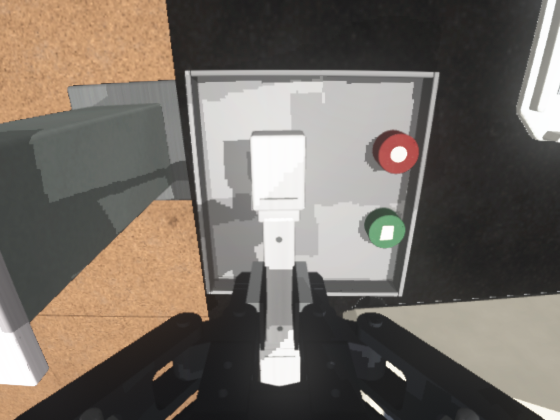

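View pics/s12.png

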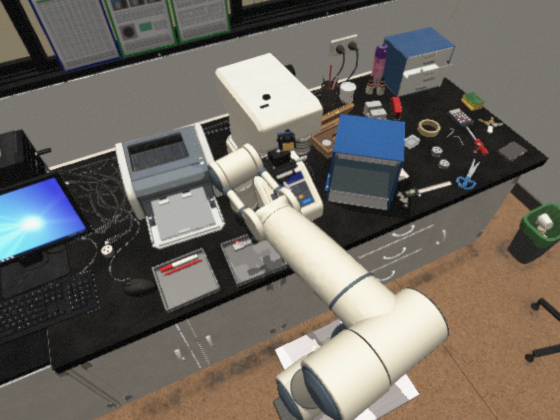

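The bar is over the specimen tray (discs at (398,153) and (386,230)). I'll check the tray position with the wrist camera before lowering.

```bash
python3 - <<'E'
from h import *
p=robot.capture('wrist')
c=np.array([onz(p,uv,.024) for uv in ([188,72],[437,73],[403,296],[207,297])]); print(c,c.mean(0))
print([onz(p,uv,.024) for uv in ([397,153],[386,230])])
planw([.459,.0865,.05],[.459,.0865,.013])
E
```

```text
[[ 0.3971  0.1835  0.024 ]
 [ 0.5688  0.1773  0.024 ]
 [ 0.5644 -0.0081  0.024 ]
 [ 0.3876 -0.0052  0.024 ]] [0.4795 0.0869 0.024 ]
[array([0.5458, 0.1219, 0.024 ]), array([0.543 , 0.0584, 0.024 ])]
tcp [0.4586 0.086  0.1298] toolx az 87.98257179190209 q [ 0.161  -0.2322  1.72   -0.067   1.6901  0.1903]
[0.459, 0.0865, 0.05] [ 6.  2. 80.]
[0.459, 0.0865, 0.013] [  9.   3. 116.]
```

```bash
python3 -m creep '[2,0,35,0,0,4,1,70,0,0,6,1,90,0,0,7,1,105,0,0,8,1,114,0,0,9,1,117,0,0,9,1,117,0,0]'; python3 -m creep '[0,0,1,0,0]'
```

```text
time: 25.55
ee_pos: [0.4573, 0.0866, 0.0131]
eef_rot: [[0.035, 0.999, -0.024], [0.997, -0.037, -0.071], [-0.072, -0.022, -0.997]]
wrist_force: [-0.9, 0.1, -1.8]
grip_width: 0.0118
time: 25.65
ee_pos: [0.4582, 0.0866, 0.0134]
eef_rot: [[0.036, 0.999, -0.022], [0.997, -0.037, -0.071], [-0.072, -0.019, -0.997]]
wrist_force: [0.7, -0.3, -1.1]
grip_width: 0.0117
```

```bash
python3 -m creep '[0,0,3,0,0,0,0,3,0,0]'; python3 -m creep '[0,0,0,0,10,0,0,0,0,20,0,0,0,0,30,0,0,0,0,35,0,0,0,0,35]'; python3 -m creep '[0,0,-10,0,35,0,0,-30,0,35,2,0,-70,0,35,2,0,-110,0,35,2,0,-150,0,35,2,0,-150,0,35]'; python3 - <<'E'
from h import *
planw()
p=snap('wrist','w13');S=snap('scene','s13');T=snap('top','t13')
for P in(p,S,T):
    for r in robot.pinpoint('test_bar_center',P)[:1]: print(r,onz(P,r['position'],.011))
for P in (S,T):
    for r in robot.pinpoint('mouse',P)[:1]: print('mouse',r,onz(P,r['position'],.02))
    for r in robot.pinpoint('flap_edge',P)[:1]: print('flap',r,toh(onz(P,r['position'],.05)))
E
```

```text
time: 25.85
ee_pos: [0.4585, 0.0865, 0.0109]
eef_rot: [[0.036, 0.999, -0.021], [0.997, -0.037, -0.071], [-0.072, -0.018, -0.997]]
wrist_force: [-0.3, -0.4, -1.8]
grip_width: 0.0119
time: 26.35
ee_pos: [0.4586, 0.0865, 0.0111]
eef_rot: [[0.036, 0.999, -0.021], [0.997, -0.037, -0.071], [-0.072, -0.018, -0.997]]
wrist_force: [-0.5, 0.2, 0.5]
grip_width: 0.0301
time: 26.95
ee_pos: [0.4645, 0.0999, 0.1685]
eef_rot: [[0.036, 0.999, -0.009], [0.997, -0.037, -0.069], [-0.069, -0.006, -0.998]]
wrist_force: [-0.3, 0.3, -0.9]
grip_width: 0.0297
tcp [0.4645 0.0999 0.1685] toolx az 87.91394539172884 q [ 0.1874 -0.2286  1.6483 -0.0668  1.743   0.2133]
{'position': [274.2, 197.1], 'p': 0.61} [0.4585 0.0848 0.011 ]
{'position': [256.4, 263.2], 'p': 0.47} [0.4472 0.0899 0.011 ]
{'position': [362.2, 224.5], 'p': 0.72} [ 0.5049 -0.3667  0.011 ]
mouse {'position': [141.2, 290.9], 'p': 0.74} [0.5116 0.48   0.02  ]
flap {'position': [360.0, 194.6], 'p': 0.64} [ 0.0126 -0.0019  0.05  ]
mouse {'position': [150.9, 200.8], 'p': 0.6} [0.5498 0.4847 0.02  ]
flap {'position': [366.6, 217.5], 'p': 0.86} [0.0047 0.0011 0.05  ]
```

View pics/w13.png

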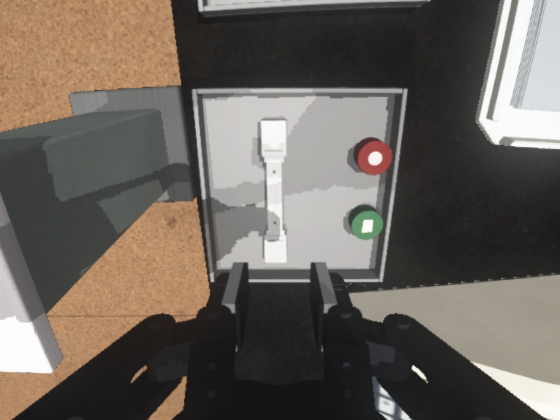

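View pics/s13.png

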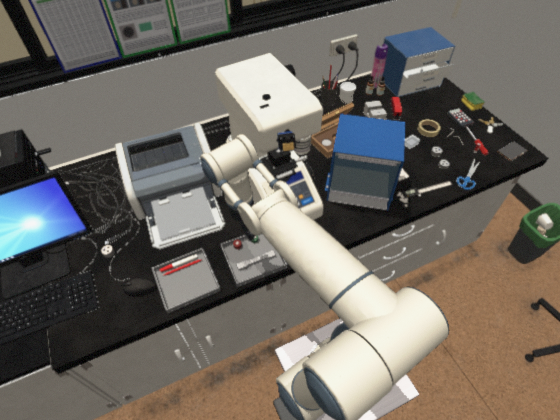

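The bar lies in the specimen tray at (275,190), clear of both discs. I'll back the arm away from the white machine and check the flap and puck up close.

```bash
python3 -m creep '[0,-30,-10,0,35,0,-60,-20,0,35,0,-60,-20,0,35]'; python3 - <<'E'
from h import *
S=robot.capture('scene');T=robot.capture('top')
a=cv2.resize(S['pixels'][105:225,320:420,::-1],None,fx=4,fy=4.8,interpolation=cv2.INTER_CUBIC)
b=cv2.resize(T['pixels'][140:260,335:435,::-1],None,fx=4,fy=4.8,interpolation=cv2.INTER_CUBIC)
cv2.imwrite('pics/fin.png',np.hstack([a,b]))
for r in robot.pinpoint('puck',T)[:2]: print(r,onz(T,r['position'],.008))
for r in robot.pinpoint('puck',S)[:2]: print(r,onz(S,r['position'],.008))
print(robot.get_obs()['wrist_force'])
E
```

```text
time: 27.75
ee_pos: [0.4006, 0.103, 0.1826]
eef_rot: [[0.035, 0.999, -0.02], [0.997, -0.037, -0.07], [-0.071, -0.018, -0.997]]
wrist_force: [0.8, 0.6, 0.7]
grip_width: 0.0299
{'position': [403.9, 247.5], 'p': 0.47} [ 0.4227 -0.5328  0.008 ]
{'position': [252.9, 258.8], 'p': 0.62} [0.4708 0.0934 0.008 ]
{'position': [404.6, 210.1], 'p': 0.49} [ 0.4154 -0.5208  0.008 ]
[ 0.0978 -0.3339 -0.3816]
```

View pics/fin.png

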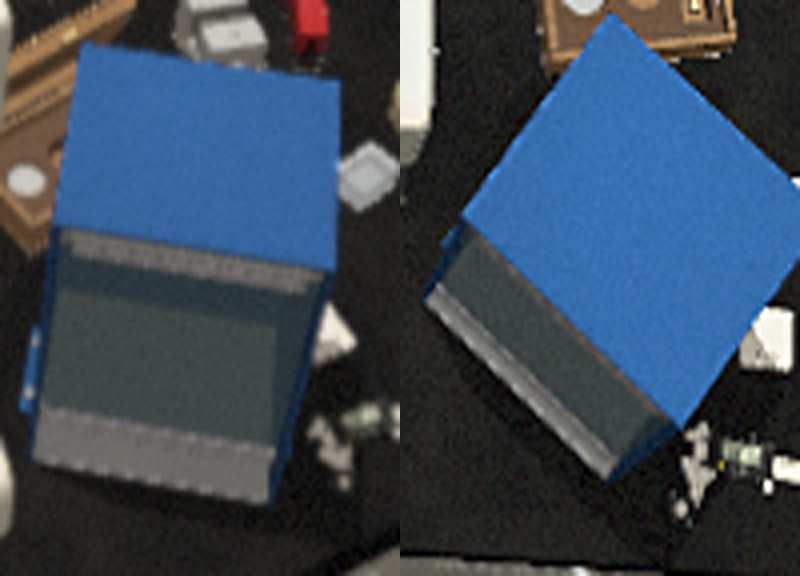

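The flap looks the same as in the first pictures (hanging shut), and the puck and mouse have not moved. Handing in.

```bash
python3 -c "
from workcell import robot
print(robot.close_job())"
```

```text
the job is handed in; nothing more can be done
None
```

The bar is in the specimen tray and the job was handed in at about 28 s of the 61 s allowed. No verdict was reported.

**What I did:**
- **Tilt:** moves cannot command tilt, so I leaned the tool about 36° by pushing against the arm's reach limit.
- **Flap and bar:** I pushed the flap up, reached behind the bar and raked it out to about 100 mm in front of the mouth. The flap fell shut behind it.
- **Sorting:** I brought the tool back to near vertical and gripped the bar across the waist. I then carried it round the robot's side of the white machine, set it on the tray floor and backed off.

**Last checks:**
- **Bar:** the wrist picture showed the bar flat on the tray floor beside the two discs. Its centre was at about (0.459, 0.085), and the tray centre is at about (0.479, 0.086). I judged flatness by eye and by the release height, and did not measure it.
- **Flap:** the zoomed pictures matched the starting ones, so it looked shut. I have no joint reading for it.
- **Mouse and puck:** both were found within about 10 mm of their first readings, which is about the accuracy of the detection.
- **Contact:** the wrist force was near zero with the hand clear of everything.

**What disagreed:**
- The last bar detection in the top view pointed at the hatch, and one puck detection there pointed at the tray. I ignored both because they contradicted the pictures.
- The scene view put the bar 11 mm nearer the robot than the wrist camera did, which is still well inside the allowed zone.
- The hatch position differed by up to about 7 mm between views.

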